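# Eraser into the walnut box, lid held at 60 degrees

## Robot

A 6-joint arm with a two-finger parallel gripper is mounted at the origin on a cart in front of the work surface, level with it; the furniture and walls round the work are solid. World frame = base frame: x ahead of the robot, y to its left, z up, the work surface at z = 0. Lengths are in m, angles in rad, forces in N, time in s.
With the tool pointing down it reaches from about 0.375 to 0.975 m from the base axis. Payload 3.8 kg.
Tool frame: the origin (TCP) lies midway between the tips of the shut fingers; the grasp point (between the pads) lies 19 mm behind it; x points along the fingers, y is the direction in which the jaws open and shut, and the axes are right-handed (so a half turn about x gives the same grasp; the last joint's range is limited). The gripper opens to 88 mm and grips with 3 to 60 N. Pads are 18 mm wide; open, the fingers measure 123 mm over their backs; the gripper's body (75 mm by 187 mm) begins 45 mm behind the grasp point.
Start: joints at [-1.192, 0.264, 1.604, -0, 1.274, -0.037], TCP at [0.273, -0.617, 0.239] pointing down, gripper open.
Joint ranges: [-2.63, 2.63], [-0.94, 2.18], [0.31, 2.57], [-1.31, 4.45], [0, 2.66], [-2.55, 2.55]. Speed limits (rad/s): [2.57, 2.57, 3.14, 3.14, 3.14, 3.14].

## Interface

Orientations are given as a rotation vector (axis times angle).
In Python, from cell import manip, inverse_kinematics, cams, order gives the robot as it stands. Calls block until the motion is done:
- manip.move_pose(position, orientation): joint-space move of the TCP to a pose.
- manip.move_linear(position, rate=0.15, rot=None): straight line of the TCP; rot=None keeps the orientation; rate is the mean speed in m/s.
- manip.set_joints(angles): joint-space move.
- manip.set_gripper(opening, force=None): finger opening in m; force is the grip in N (None keeps the last); returns when the fingers have stopped.
- manip.dwell(seconds).
- inverse_kinematics(position, orientation): joint angles nearest the present ones, or None.
- manip.state(): the state.
- cams.capture(name): name is "scene" or "top" or "wrist"; returns a dict with "image" (480x640x3 uint8, blue, green, red), "z_map" (480x640 float32, m along the optical axis (not along the pixel's ray), 0 where there is no reading), "intrinsics" (3x3 intrinsics, pixels), "k1" (the pictures are not rectified: a ray, as slopes to the right and down, at radius r is drawn at 1 + k1 r^2 times it, then the intrinsics apply), "position" and "orientation" of the camera in the world; the wrist camera has in their place "T_tool_cam" (4x4, takes a point from camera to tool coordinates, whose origin is the TCP and whose axes are the tool frame's). Camera axes: x right, y down, z forward; pixel columns grow to the right and rows downward; lengths in m; the calibration is good to about 2 mm. A picture is of the moment at which its call begins: read the wrist's pose just before it.
A pose or a line that the arm cannot do raises manip.IKError and nothing moves.
- order.close_job(): hands the job in, once; it reports no verdict.
The state is a dict: "clock": time; "joint_pos": joint angles; "joint_velocities": joint speeds; "tau": joint torques, N m; "tool_pos": TCP position; "tcp_rot": TCP orientation; "contact_force": force on the tool from outside, world axes, zero at the start; "moment": the same for the moment, N m; "gripper_width": finger opening in m.
Only numpy, scipy, OpenCV 4.12 (cv2) and the standard library are available. Lean on these libraries where they do the work, as an engineer would, in place of code of your own. Each camera call takes 0.05 s, during which the arm holds its last target. There are 200 camera calls.

## Task

I am photographing this walnut box with something in it: put the blue-and-white eraser in the open box so that it lies on the box's floor, and let go of it while the lid is still standing open. Then take the lid and bring it part of the way down to 60 degrees from shut, never letting it drop shut, and finish while still holding it there: it falls shut if let go. Leave the loose hand stamp and the binder clip where they stand.

Things in the scene. Friction and masses are not known exactly. Their poses are not given: they have to be found in the camera images.
- walnut_box: Dark walnut box with brass corners, fixed to the desk, 115 deep (x) x 164 wide (y) x 73 mm high when shut. Origin under its middle, on the desk; x points from the front (lock plate) to the hinge at the back, y left along the hinge, z up. Walls 7 mm, rim 52 mm above the desk, inside 101 (x) x 152 (y) mm. Lid starts open, leaning back past upright, its edge 175 mm above the desk.
- box_floor (a point): centre of the box's inner floor, 6 mm above the desk; axes as the box
- lid_hinge (a point): middle of the lid's hinge line on the back rim, 53 mm above the desk; axes as the box, the hinge runs along y
- lid_edge (a point): middle of the lid's free edge, 117 mm from the hinge, half-way through the lid; moves with it. x points from edge to hinge, y along the hinge, z out of the outer face. The lid is a shallow tray, 164 mm wide, 19 mm thick at the edge (7 mm top plate, rim 12 mm high and 7 mm thick on the inner side): pinch it across the 19 mm. A brass tab 18 mm wide, 3 mm thick stands 7 mm out of the edge.
- walnut_box_lid (a joint): lid angle in rad: 0 shut, 1.047 = 60 degrees, 1.57 upright, 1.745 the stop (fully open, leaning back). Turns easily: it balances near 1.35; well below that it falls shut, above it falls slowly back to the stop. The lid is light (0.13 kg; under half a newton at its edge holds it at 60 degrees).
- eraser_center (a point): centre of the loose eraser, a block with a blue card sleeve and a white end, lying flat: 21 (its x) x 52 (its y) x 12 mm high (z), 22 g; starts on the desk
- black_stamp: loose hand stamp with a black turned handle and a wooden foot, 24 x 48 x 66 mm high, standing on the desk; origin under its middle. Leave it alone.
- binder_clip: loose black binder clip with wire handles, 32 x 31 x 43 mm high, standing on the desk; origin under its middle. Leave it alone.
There are look-alikes about, which are no part of the job. Of the things that look like the walnut_box, the larger one is meant.

How it is judged:
On the way, in this order (a step that is already met when the one before it is completed fails the run):
1. the eraser lies on the floor of the box, let go, while the lid still stands open (x of eraser_center in the frame of box_floor between -0.05 and 0.05 m and y of eraser_center in the frame of box_floor between -0.076 and 0.076 m and z of eraser_center in the frame of box_floor below 0.022 m and contact force between the fingers and eraser below 0.05 N and value of joint walnut_box_lid above 1.35 rad), for 0.2 s.
2. the lid is brought down from its open stand, held by the robot (value of joint walnut_box_lid below 1.25 rad and contact force between any of the fingers, the arm and walnut_box above 0.03 N), for 0.1 s.
At the end, for the whole second after the job is handed in: The robot holds the lid still at 60 degrees from shut, give or take 6 degrees, touching it; the eraser lies on the floor inside the box (its centre within 22 mm of the floor), not touched by the robot (value of joint walnut_box_lid between 0.942 and 1.152 rad and velocity of joint walnut_box_lid between -0.1 and 0.1 rad/s and x of eraser_center in the frame of box_floor between -0.05 and 0.05 m and y of eraser_center in the frame of box_floor between -0.076 and 0.076 m and z of eraser_center in the frame of box_floor below 0.022 m and contact force between the fingers and eraser below 0.05 N and contact force between any of the fingers, the arm and walnut_box above 0.03 N); the arm keeps its last pose, push and grip.
It fails at once if the lid drops to within 17 degrees of shut (value of joint walnut_box_lid below 0.3 rad).
It fails at once if the hand stamp is moved by more than 3 cm (distance of black_stamp from where it was at the start of the episode above 0.03 m).
It fails at once if the binder clip is moved by more than 3 cm (distance of binder_clip from where it was at the start of the episode above 0.03 m).
It also fails if it takes over 54 s, if anything falls off the work surface, if the arm or the gripper's body presses on something with over 40 N, if the wrist force passes 120 N, or if a joint passes its speed limit or range.

## Working session

There is one attempt and no reset: what is moved stays moved. The work goes in short steps, each a Python script; the robot and the scene stay as the last script left them, time stands still between calls to the robot, and variables do not carry over. Pictures are saved under pics/ and viewed, about 8 in all and at most 12, crops included, and the job is handed in when it is done.

```bash
ls; mkdir -p pics; cat > h.py <<'E'
import numpy as np, cv2
from scipy.spatial.transform import Rotation as R
from cell import manip, inverse_kinematics, cams, order
def T_cam(c, st=None):
    if "T_tool_cam" in c:
        T=np.eye(4);T[:3,:3]=R.from_rotvec(st["tcp_rot"]).as_matrix();T[:3,3]=st["tool_pos"];return T@np.array(c["T_tool_cam"])
    T=np.eye(4);o=np.array(c["orientation"])
    T[:3,:3]=o if o.shape==(3,3) else R.from_rotvec(o).as_matrix();T[:3,3]=c["position"];return T
def snap(name):
    st=manip.state();c=cams.capture(name);T=T_cam(c,st);K=np.array(c["intrinsics"])
    v,u=np.mgrid[0:480,0:640].astype(float)
    D=np.array([c["k1"],0,0,0.])
    n=cv2.undistortPoints(np.stack([u.ravel(),v.ravel()],1).reshape(-1,1,2),K,D).reshape(480,640,2)
    z=c["z_map"];P=np.dstack([n*z[...,None],z])
    W=P@T[:3,:3].T+T[:3,3];W[z==0]=np.nan
    return c["image"],W,n,T
E
python3 - <<'E'
from h import *
for n in("scene","top"):
    im,W,_,T=snap(n);cv2.imwrite(f"pics/{n}1.png",im);np.save(f"{n}1.npy",W);print(n,T.round(3))
print(manip.state())
E
```

```text
pics
scene [[-0.885 -0.362  0.294  0.128]
 [-0.466  0.662 -0.588  0.937]
 [ 0.018 -0.657 -0.754  1.091]
 [ 0.     0.     0.     1.   ]]
top [[ 0.027 -0.988  0.151  0.371]
 [-1.    -0.027  0.004  0.147]
 [ 0.    -0.151 -0.989  1.166]
 [ 0.     0.     0.     1.   ]]
{'clock': 0.1, 'joint_pos': array([-1.19188102e+00,  2.64657456e-01,  1.60520679e+00,  3.03717616e-06,
        1.27367530e+00, -3.68707962e-02]), 'joint_velocities': array([-0.00072826, -0.00107529, -0.00386229, -0.00044791,  0.00051451,
        0.00085342]), 'tau': array([ 3.48424473e-04, -5.03616071e+01, -3.58072686e+01,  7.30333943e-02,
        2.33323075e-02, -5.34829576e-05]), 'tool_pos': array([ 0.27242661, -0.61690577,  0.23754276]), 'tcp_rot': array([ 1.99268601,  0.42236272, -1.99335509]), 'contact_force': array([ 0.35278684, -0.24077277, -0.77299244]), 'moment': array([0.03569039, 0.0326638 , 0.01910096]), 'gripper_width': 0.08815715297407262}
```

View pics/top1.png

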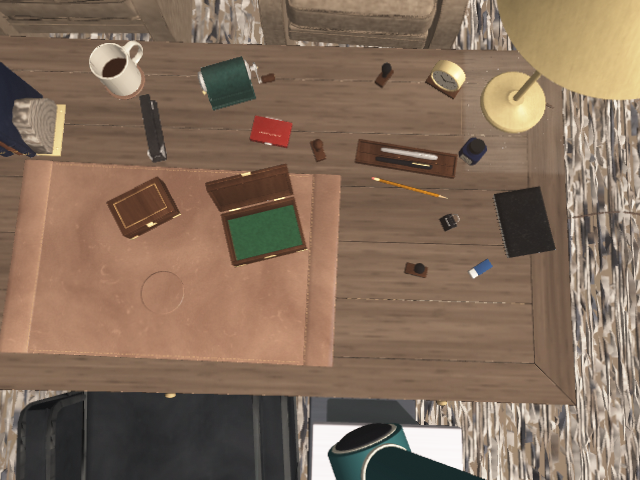

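View pics/scene1.png

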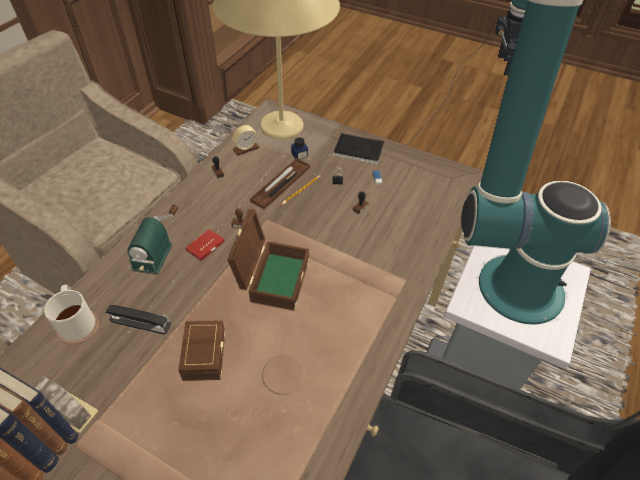

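The top view shows the open box at (264,232), the eraser at (481,268), stamps at (416,269), (318,149) and (384,74), and the clip at (450,221). Next I measure the box and eraser.

```bash
python3 - <<'E'
from h import *
im=cv2.imread("pics/top1.png");W=np.load("top1.npy")
hsv=cv2.cvtColor(im,cv2.COLOR_BGR2HSV)
def reg(m,box):
    mm=np.zeros(m.shape,bool);x0,y0,x1,y1=box;mm[y0:y1,x0:x1]=m[y0:y1,x0:x1];return mm&np.isfinite(W[...,0])
g=reg((hsv[...,0]>60)&(hsv[...,0]<90)&(hsv[...,1]>100),(200,190,320,275))
P=W[g];print("floor z",np.nanmedian(P[:,2]),cv2.minAreaRect(P[:,:2].astype(np.float32)),g.sum())
# rim points
b=np.zeros(g.shape,bool);b[160:275,195:315]=1
for lo,hi in((.044,.060),(.16,.19),(.07,.19)):
    m=b&(W[...,2]>lo)&(W[...,2]<hi);P=W[m];print(lo,hi,m.sum(),cv2.minAreaRect(P[:,:2].astype(np.float32)),P.mean(0))
for nm,bx in(("eraser",(464,252,498,284)),("stamp",(398,255,434,284)),("clip",(436,208,466,236))):
    m=np.zeros(g.shape,bool);m[bx[1]:bx[3],bx[0]:bx[2]]=1;m&=W[...,2]>.006
    P=W[m];print(nm,m.sum(),cv2.minAreaRect(P[:,:2].astype(np.float32)),P.mean(0),P.max(0))
blue=reg((hsv[...,0]>95)&(hsv[...,0]<130)&(hsv[...,1]>120),(464,252,498,284));wh=reg((hsv[...,1]<50)&(hsv[...,2]>170),(464,252,498,284))
print(W[blue].mean(0),blue.sum(),W[wh].mean(0),wh.sum())
E
```

```text
floor z 0.007695830299458528 ((0.5612456798553467, 0.2808617353439331), (0.09129220247268677, 0.1389843076467514), 15.62504768371582) 288
0.044 0.06 1137 ((0.5667006969451904, 0.2804926335811615), (0.13472265005111694, 0.164875328540802), 15.814162254333496) [0.57233879 0.28341477 0.05274145]
0.16 0.19 808 ((0.6446629166603088, 0.3021180033683777), (0.021057596430182457, 0.1648421436548233), 15.180610656738281) [0.6438358 0.3018593 0.1661942]
0.07 0.19 1970 ((0.6368522047996521, 0.2999469041824341), (0.03725268691778183, 0.1649416983127594), 15.1899995803833) [0.63904767 0.30174442 0.1307363 ]
eraser 228 ((0.4890640079975128, -0.1981697380542755), (0.020702475681900978, 0.06453771889209747), 33.53733444213867) [ 0.49218403 -0.2027238   0.01213594] [ 0.51316888 -0.1690629   0.0183223 ]
stamp 279 ((0.490800678730011, -0.0616731122136116), (0.050281085073947906, 0.038352932780981064), 75.86372375488281) [ 0.48356134 -0.05746776  0.03247038] [ 0.5137299  -0.034163    0.06735043]
clip 169 ((0.5915778279304504, -0.13880540430545807), (0.051508717238903046, 0.028850581496953964), 28.958581924438477) [ 0.59532144 -0.13476037  0.01714386] [ 0.61895758 -0.1189374   0.04424794]
[ 0.49571117 -0.21030249  0.01259034] 120 [ 0.48119218 -0.18786759  0.01178111] 54
```

```bash
cat >> h.py <<'E'
def rotv(x,y):
    x=np.array(x,float);y=np.array(y,float);M=np.stack([x,y,np.cross(x,y)],1);return R.from_matrix(M).as_rotvec()
def down(deg):
    a=np.radians(deg);return rotv([0,0,-1],[np.cos(a),np.sin(a),0])
BOX=np.array([.561,.281,0]);YAW=np.radians(15.3)
def b2w(p,b=None): return (BOX if b is None else b)+R.from_euler('z',YAW).apply(p)
def lidpose(th,depth=.0225,s=1,y=0.,hx=.0575,zo=.0095):
    """pose with jaws across the lid edge; th lid angle; zo = mid-thickness offset from hinge plane"""
    d=np.array([-np.cos(th),0,np.sin(th)]);n=np.array([np.sin(th),0,np.cos(th)])
    p=np.array([hx,y,.053])+(.117-depth)*d+zo*n
    Rz=R.from_euler('z',YAW)
    return b2w(p),rotv(Rz.apply(-d),Rz.apply(s*n))
E
python3 - <<'E'
from h import *
for d in(33.5,213.5): print("er",d,inverse_kinematics([.491,-.201,.12],down(d)))
for d in(105.3,285.3): print("pl",d,inverse_kinematics([*BOX[:2],.02],down(d)))
for s in(1,-1):
  for t in(1.745,1.4,1.05): print(s,t,lidpose(t)[0],inverse_kinematics(*lidpose(t,s=s)))
W=np.load("top1.npy");print("stamp2",W[140:162,310:328].reshape(-1,3).mean(0),W[140:162,310:328,2].max())
j=inverse_kinematics([.491,-.201,.17],down(33.5)); k=inverse_kinematics([.491,-.201,.17],down(213.5))
manip.set_gripper(.045,10)
manip.move_pose([.491,-.201,.17],down(33.5) if k is None or (j is not None and abs(j[5])<abs(k[5])) else down(213.5))
manip.dwell(.3)
im,W,n,T=snap("wrist");cv2.imwrite("pics/w1.png",im);np.save("w1.npy",W);print(manip.state()["clock"])
E
```

```text
er 33.5 [-4.35506389e-01  9.86396498e-02  2.03026503e+00 -4.44089210e-16
  1.01268798e+00 -1.02019169e+00]
er 213.5 [-4.35506389e-01  9.86396498e-02  2.03026503e+00 -4.44089210e-16
  1.01268798e+00  2.12140096e+00]
pl 105.3 [ 0.42466493  0.38922659  1.88018911  0.          0.87217695 -1.41316678]
pl 285.3 [ 4.24664926e-01  3.89226594e-01  1.88018911e+00 -4.44089210e-16
  8.72176952e-01  1.72842588e+00]
1 1.745 [0.64128525 0.30296356 0.14442315] [0.39556851 0.50087578 1.46911814 0.02280006 1.34445079 0.12149106]
1 1.4 [0.6099994  0.29440472 0.14773969] [ 0.42644619  0.23741042  1.82072661 -0.03404637  0.91506391  0.17789408]
1 1.05 [0.57905657 0.28593972 0.13969842] [ 0.47399304  0.03699056  2.15047982 -0.23553361  0.45351622  0.39262499]
-1 1.745 [0.64128525 0.30296356 0.14442315] None
-1 1.4 [0.6099994  0.29440472 0.14773969] None
-1 1.05 [0.57905657 0.28593972 0.13969842] None
stamp2 [0.75150163 0.16233475 0.01949132] 0.06773552525024051
2.9583
```

View pics/w1.png

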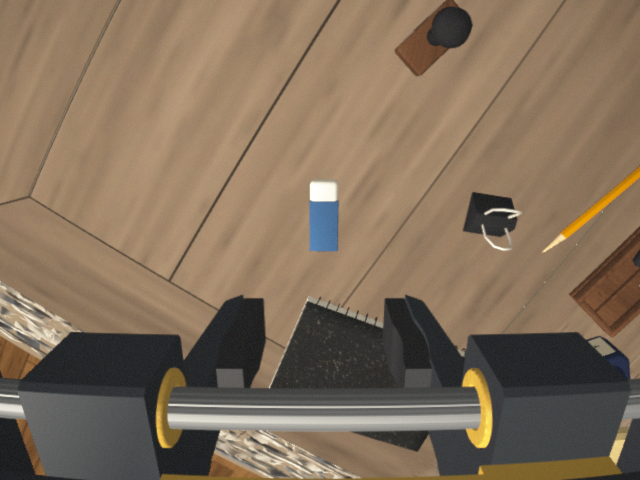

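The eraser is at (323,216), aligned with the jaws. Now I pick it up.

```bash
python3 - <<'E'
from h import *
im=cv2.imread("pics/w1.png");W=np.load("w1.npy")
m=np.zeros((480,640),bool);m[165:270,290:360]=1;m&=W[...,2]>.008
r=cv2.minAreaRect(W[m][:,:2].astype(np.float32));print(r,np.median(W[m][:,2]))
c=r[0];a=r[2]
while a>78.5:a-=90
while a<-11.5:a+=90
print(a)
manip.move_pose([*c,.06],down(a))
manip.move_linear([*c,.004],.08)
manip.set_gripper(0.0,8);s=manip.state();print(s["gripper_width"],s["contact_force"])
manip.move_linear([*c,.18],.15)
s=manip.state();print(s["gripper_width"],s["clock"])
p=b2w([-.005,0,0])
manip.move_pose([*p[:2],.18],down(105.3));manip.dwell(.3)
im,W,n,T=snap("wrist");cv2.imwrite("pics/w2.png",im);np.save("w2.npy",W);s=manip.state();print(s["gripper_width"],s["clock"])
E
```

```text
((0.491186261177063, -0.20320339500904083), (0.02090904675424099, 0.052641671150922775), 33.58481979370117) 0.012679342288146933
33.58481979370117
0.02079301583657698 [ 0.3200769  -0.36621097  2.6879876 ]
0.02053978903203118 6.1333
0.021178637981883186 8.2583
```

View pics/w2.png

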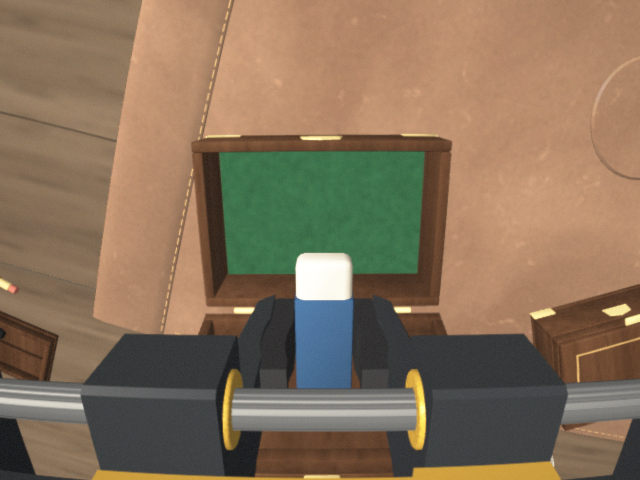

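Holding the eraser above the box; the rim spans columns 195–450, with the floor at about (320,212). I refine the box pose from this depth image, then place.

```bash
python3 - <<'E'
from h import *
W=np.load("w2.npy")
m=np.zeros((480,640),bool);m[125:310,185:455]=1
m&=(abs(W[...,2]-.052)<.004)
P=W[m];L=R.from_euler('z',-YAW).apply(P-BOX)
L=L[(L[:,0]<.056)]
print(m.sum(),np.percentile(L,[.5,99.5],axis=0),cv2.minAreaRect(P[:,:2].astype(np.float32)))
f=L[L[:,0]<-.045];print("front slope deg",np.degrees(np.polyfit(f[:,1],f[:,0],1)),np.median(P[:,2]))
p=b2w([-.005,0,0])
manip.move_linear([*p[:2],.06],.15)
manip.move_linear([*p[:2],.0125],.06)
print(manip.state()["contact_force"])
manip.set_gripper(.045);manip.dwell(.3)
manip.move_linear([*p[:2],.21],.15);manip.dwell(.3)
im,W,n,T=snap("wrist");cv2.imwrite("pics/w3.png",im);np.save("w3.npy",W)
im,W,n,T=snap("top");np.save("top2.npy",W);cv2.imwrite("pics/t3.png",im);print(manip.state()["clock"])
E
```

```text
7760 [[-0.06100902 -0.08500273  0.04815804]
 [ 0.05485351  0.0793847   0.05425662]] ((0.5587440729141235, 0.2774794101715088), (0.11730984598398209, 0.16556668281555176), 15.41226863861084)
front slope deg [-0.07291469 -3.24958007] 0.05219640561447669
[-0.06610725  0.85836033  0.36764377]
12.85
```

View pics/w3.png

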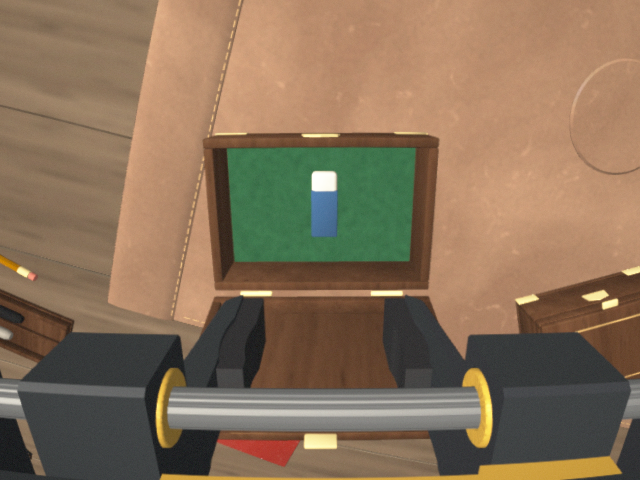

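The eraser lies on the green floor, released, at (324,204), and the lid is still open with its edge at about row 440. Now the lid pre-grasp.

```bash
sed -i 's/^BOX=.*/BOX=np.array([.5603,.279,0]);YAW=np.radians(15.35)/' h.py; python3 - <<'E'
from h import *
for t in np.linspace(1.745,1.0,8): assert inverse_kinematics(*lidpose(t)) is not None
s=manip.state();manip.move_linear(s["tool_pos"]+[0,0,.06],.2)
manip.set_gripper(.055,8)
p,r=lidpose(1.745,depth=-.05);manip.move_pose(p,r);manip.dwell(.3)
im,W,n,T=snap("wrist");cv2.imwrite("pics/w4.png",im);np.save("w4.npy",W)
# lid edge top points in the tool frame
s=manip.state();M=R.from_rotvec(s["tcp_rot"])
L=R.from_euler('z',-YAW).apply(W.reshape(-1,3)-BOX);Q=M.inv().apply(W.reshape(-1,3)-s["tool_pos"])
m=(L[:,2]>.155)&(L[:,2]<.19)&(abs(L[:,1])<.082)&(L[:,0]>.06)&(L[:,0]<.11)&(abs(L[:,1])>.012)
print(m.sum(),np.percentile(L[m],[2,50,98],axis=0),np.percentile(Q[m],[2,50,98],axis=0),s["clock"])
E
```

```text
9704 [[ 0.07874701 -0.06557581  0.16381869]
 [ 0.08772317  0.02931666  0.16670736]
 [ 0.09655484  0.0799031   0.16892554]] [[ 0.04887575 -0.00843202 -0.07986414]
 [ 0.05019468  0.00066556 -0.02927857]
 [ 0.05204686  0.00976509  0.06561495]] 15.375
```

View pics/w4.png

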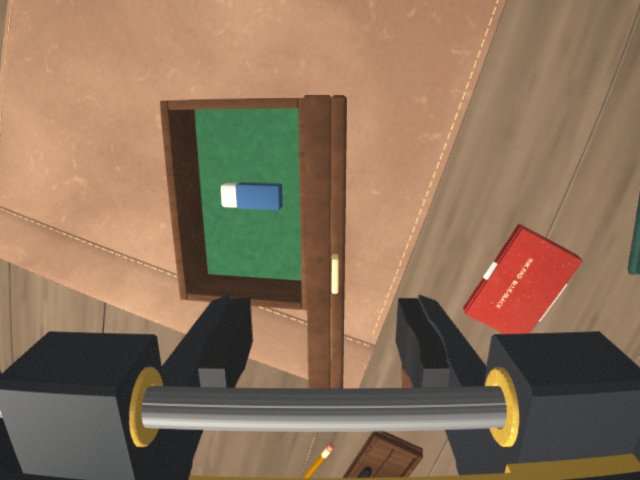

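The lid edge (columns 302–345) is centred between the jaws to within 0.7 mm and 50 mm ahead. I descend, pinch and swing.

```bash
python3 - <<'E'
from h import *
p,r=lidpose(1.745,depth=.0225);manip.move_linear(p,.08)
manip.set_gripper(0.,8);s=manip.state();print("grip",s["gripper_width"],s["contact_force"].round(2))
for t in np.linspace(1.745,1.047,9)[1:]:
    p,r=lidpose(t);manip.move_linear(p,.05,rot=r);s=manip.state()
    print(round(t,3),s["gripper_width"].round(4),s["contact_force"].round(2),s["moment"].round(2),round(s["clock"],2))
    if np.linalg.norm(s["contact_force"])>30 or s["gripper_width"]<.012: print("STOP");break
manip.dwell(.3)
for n in("wrist","scene","top"):
    im,W,_,T=snap(n);cv2.imwrite(f"pics/{n}5.png",im);np.save(f"{n}5.npy",W)
print(manip.state()["clock"])
E
```

```text
grip 0.01926111928188927 [ 0.78  0.36 -0.32]Traceback (most recent call last):
  File "<stdin>", line 6, in <module>
AttributeError: 'float' object has no attribute 'round'
```

The jaws closed to 19.3 mm, so the grip is good. A print error stopped the script after the first step, so I continue from there.

```bash
python3 - <<'E'
from h import *
for t in np.linspace(1.745,1.047,9)[2:]:
    p,r=lidpose(t);manip.move_linear(p,.05,rot=r);s=manip.state()
    print(round(t,3),round(s["gripper_width"],4),s["contact_force"].round(2),s["moment"].round(2),round(s["clock"],2))
    if np.linalg.norm(s["contact_force"])>30 or s["gripper_width"]<.012: print("STOP");break
manip.dwell(.3)
for n in("wrist","scene","top"):
    im,W,_,T=snap(n);cv2.imwrite(f"pics/{n}5.png",im);np.save(f"{n}5.npy",W)
print(manip.state()["clock"])
E
```

```text
1.57 0.0191 [ 1.16 -0.03 -0.45] [-0.01 -0.32  0.03] 17.7
1.483 0.0192 [ 1.65  0.44 -0.22] [-0.06 -0.29 -0.05] 18.02
1.396 0.0188 [ 1.16 -0.16 -0.75] [-0.11 -0.25 -0.  ] 18.33
1.309 0.0187 [ 0.38 -0.62  0.35] [-0.18 -0.13 -0.  ] 18.65
1.222 0.0188 [ 0.6  -1.13 -0.38] [-0.15 -0.09 -0.06] 18.97
1.134 0.0186 [ 0.97 -0.28 -3.06] [-0.18 -0.01 -0.08] 19.28
1.047 0.0189 [ 2.56  1.36 -3.61] [-0.11  0.16 -0.05] 19.6
20.05
```

View pics/scene5.png

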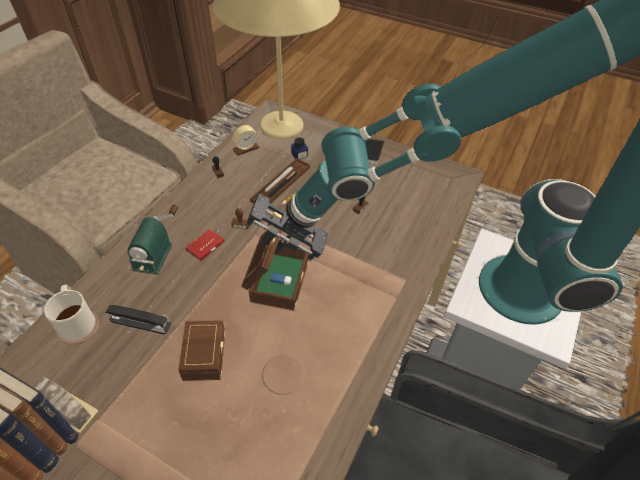

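View pics/wrist5.png

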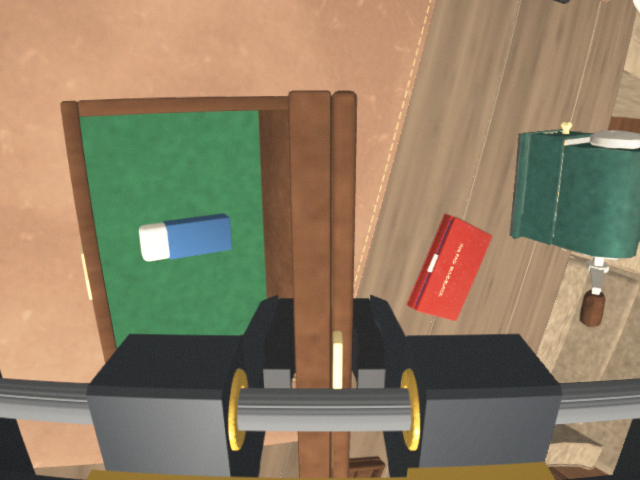

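The lid is held between the jaws (edge columns 290–355) and the eraser is free on the floor at (185,237). I check the lid angle from depth.

```bash
python3 - <<'E'
from h import *
W=np.load("wrist5.npy")[110:290,292:354].reshape(-1,3);W=W[np.isfinite(W[:,0])]
L=R.from_euler('z',-YAW).apply(W-BOX);L=L[L[:,2]>.12]
v=L.mean(0);c=v-[.0575,0,.053];rad=np.hypot(c[0],c[2])
a=np.arctan2(c[2],-c[0])-np.arctan2(.0095,.117)
print("edge",v,"radius",rad,"angle by position",np.degrees(a))
# edge-face normal
u,s,vt=np.linalg.svd(L-v,full_matrices=False);n=vt[2]*np.sign(vt[2][2]);print("normal angle",np.degrees(np.arctan2(n[2],-n[0])),s,len(L))
st=manip.state();x=R.from_euler('z',-YAW).apply(R.from_rotvec(st["tcp_rot"]).as_matrix()[:,0]);print("tool",np.degrees(np.arctan2(-x[2],x[0])),st["joint_velocities"].round(4),st["gripper_width"])
A=np.load("top1.npy");B=np.load("top5.npy")
for nm,bx in(("stamp",(398,255,434,284)),("clip",(436,208,466,236))):
    for D in(A,B):
        Q=D[bx[1]:bx[3],bx[0]:bx[2]].reshape(-1,3);Q=Q[Q[:,2]>.006];print(nm,len(Q),Q.mean(0).round(4))
E
```

```text
edge [0.00732537 0.0505486  0.15924321] radius 0.11749516687545374 angle by position 60.07837554237768
normal angle 60.82020706887803 [1.63378285 0.54891455 0.07778132] 11097
tool 60.035733181991034 [-0.0008 -0.0013  0.0037 -0.0018 -0.0028 -0.0006] 0.018901782309296938
stamp 279 [ 0.4836 -0.0575  0.0325]
stamp 278 [ 0.4835 -0.0575  0.033 ]
clip 169 [ 0.5953 -0.1348  0.0171]
clip 165 [ 0.5952 -0.1348  0.0174]
```

```bash
python3 -c "
from h import *
print(order.close_job())"
```

```text
the job is handed in; nothing more can be done
None
```

The eraser is lying on the box's floor, and the arm is holding the lid at about 60 degrees from shut. I handed the job in at about 20 s on the robot's clock; the hand-in reports no verdict.

- **Eraser:** I let go of it near the middle of the floor while the lid was fully open. The last wrist picture shows it flat on the floor, clear of the fingers.
- **Lid:** I pinched it across its 19 mm edge with 8 N and swung it down slowly. The angle measures 60.1° from the edge's position, 60.8° from the edge face and 60.0° from the tool. The arm is still, with the jaws closed to 18.9 mm on the lid.
- **Stamp and clip:** The before and after depth images show no sideways shift of either (under 1 mm).
- **Problems:** One script stopped on a print error after the first step of the swing. It had no effect on the lid, and I carried on from there. The cameras disagreed by 2–4 mm on where the box is; I used a value in between, and the lid edge lined up with it to within 1 mm. No other check failed.

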